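# Draw the sprung rod out to the set marker

## Robot

A 6-joint arm with a two-finger parallel gripper is mounted at the origin on a cart in front of the work surface, level with it; the furniture and walls round the work are solid. World frame = base frame: x ahead of the robot, y to its left, z up, the work surface at z = 0. Lengths are in m, angles in rad, forces in N, time in s.
With the tool pointing down it reaches from about 0.3 to 0.775 m from the base axis. Payload 14.6 kg.
Tool frame: the origin (TCP) lies on the mounting face of the last link; the fingertips stand 199 mm ahead of it and the grasp point (between the pads) lies 180 mm ahead of it; z points along the fingers, y is the line along which they close (so a half turn about z gives the same grasp; the last joint's range is limited). The gripper opens to 94 mm and grips with 3 to 60 N. Pads are 16 mm wide; open, the fingers measure 119 mm over their backs; the gripper's body (75 mm by 177 mm) begins 78 mm behind the grasp point.
Start: joints at [1.093, 0.3, 1.521, -0, 1.321, -0.067], TCP at [0.22, 0.504, 0.405] pointing down, gripper open.
Joint ranges: [-3.03, 3.03], [-0.79, 2.21], [0.23, 2.52], [-1.04, 4.18], [0, 3.07], [-2.55, 2.55]. Speed limits (rad/s): [2.22, 2.22, 2.57, 3.14, 3.14, 3.14].

## Interface

Orientations are given as [roll, pitch, yaw] about the fixed x, y, z axes, in that order (R = Rz(yaw) Ry(pitch) Rx(roll)).
In Python, from station import get_obs, camera, hand_in gives the robot as it stands.
- The arm moves only by the tool apply_moves, never from a script. Its argument "increments" is a list of rows, each an object of numbers: "tx", "ty", "tz": the shift along the tool's x, y, z as a fraction of full scale; "ax", "ay", "az": the turn, a rotation vector about the tool's x, y, z as a fraction of full scale. In form: [{"tx": .., "ty": .., "tz": .., "ax": .., "ay": .., "az": ..}, ...]. A call has 1 to 12 rows; each row shifts and turns the commanded pose from where the row before left it, along the tool's axes as they then stand; what a row does not reach is not made up. Full scale, the value 1, is 30 mm for a shift and 5 degrees for a turn. A row lasts 1/8 s, in which the tool goes at most 62.5 mm and 10.7 degrees, less where a joint would pass 70% of its speed; a pose out of reach is approached as far as the arm can. A call with a number of a shift or a turn outside -1 to 1 is refused whole. A call with a gripper value outside its range is refused whole. "jaw" is the closure, from 0 (fully open) to 1 (shut), set as the call begins (left out, the last holds). The fingers move at their own pace and stop on an object; "force" is the grip in N (left out, the last holds). Time passes only in rows, so rows that do not move let the fingers close. It gives the time, the measured TCP pose, the force, the opening and the grip force at its end, in the units of the state.
- get_obs(): the state, without advancing time (a new reading comes with each control period).
- camera(name): name is "scene" or "top" or "wrist"; returns a dict with "pixels" (400x640x3 uint8, red, green, blue), "camera_matrix" (3x3 intrinsics, pixels), "R" (3x3) and "t" (3): a world point X has camera coordinates R X + t; the wrist camera has in their place "T_tool_cam" (4x4, takes a point from camera to tool coordinates, whose origin is the TCP and whose axes are the flange's). Camera axes: x right, y down, z forward; pixel columns grow to the right and rows downward; lengths in m; the calibration is good to about 2 mm. A picture is of the moment at which its call begins: read the wrist's pose just before it. There is no depth.
- hand_in(): hands the job in; it is judged then, once.
The state is a dict: "time_s": time; "qpos": joint angles; "joint_vel": joint speeds; "tau": joint torques, N m; "ee_pos": TCP position; "eef_rot": TCP orientation; "force": force on the tool from outside, world axes, zero at the start; "moment": the same for the moment, N m; "grip_width": finger opening in m; "grip_force": force on a finger pad.
Only numpy, scipy, OpenCV 4.12 (cv2) and the standard library are available. Lean on these libraries where they do the work, as an engineer would, in place of code of your own. Each camera call takes 0.05 s, during which the arm holds its last target. There are 200 camera calls.

## Task

Read the pull gauge at its set length: first slide the loose scale block along the worktop until its end sits flush, square and centred against the gauge's yellow pad, with the rod still home. Then pull the gauge's sprung rod out by its upright grip until its black pointer stands over the red marker on the block, and finish still holding it there, with the block still flush. Do not touch the red marker, which is already set, and leave the other things on the bench where they are.

Things in the scene. Friction and masses are not known exactly. Their poses are not given: they have to be found in the camera images.
- gauge: Pull gauge, fixed: grey housing 112 x 120 x 78 mm (x, y, z) on a dark base plate, a round dial on top. Origin: centre of its underside. Its own -y is the front, where the rod pulls out. In its frame the rod lies at x = +28 mm, z = 55 mm, in a steel sleeve 22 mm in diameter that ends at y = -78 mm; the yellow pad is on the front face at x = -30 mm.
- seat (a point): Centre of the outer face of the yellow pad (44 mm wide, 26 mm high) on the gauge's front, 17 mm above the worktop, axes as the gauge's: at (-30, -63, 17) mm in the gauge's frame.
- pull_rod: Sprung rod with an upright round black grip post (two orange rings) on its outer end. Post: 22 mm in diameter, 66 to 108 mm above the worktop, on an aluminium collar 26 x 22 x 22 mm; best pinched from above, across the rod, fingertips 70 mm up or more. Origin: centre of the post's underside; rod home: at (28, -100, 66) mm in the gauge's frame. Slides 100 mm along the gauge's -y; its spring pulls it home with 3 N, plus 0.6 N per 10 mm.
- pointer (a point): Lower tip of the flat black pointer (3 mm thick) that reaches sideways from the rod's collar over the block's lane, 41 mm above the worktop (6.5 mm over the red marker). It moves with the rod, level with the post along the rod.
- scale_block: Loose aluminium scale block 40 x 180 x 28 mm (x, y, z), 0.45 kg, with a white ruled strip on top. Origin: centre of its underside. Its +y end is to be butted against the yellow pad, with its y axis parallel to the gauge's; at the start there is a gap of 15 to 60 mm and it may stand a little askew. Butted and in line, its origin is at (-30, -153) mm in the gauge's frame.
- butt_face (a point): Centre of the block's +y end face, at (0, 90, 17) mm in the block's frame, axes as the block's.
- lug_top (a point): Centre of the top of the blue lug on the block's far end, for handling it: 18 x 30 mm (x, y), from 28 to 68 mm above the block's underside, at (0, -70) mm in the block's frame.
- red_marker: Red marker clipped across the block's top, 50 mm wide, 8 mm along the block, its top 34.5 mm above the worktop. Origin: centre of its underside, on the middle of the block. It is set somewhere from 80 to 120 mm from the block's butted end and stays there (stiff clip).
- reagent_1: Reagent bottle with a blue screw cap and pink contents, 56 mm in diameter, 104 mm tall, a bystander. Origin: centre of its underside.
- plate_0: Round pale petri dish, 90 mm across, 15 mm high, a bystander. Origin: centre of its underside.
- label_scraper: Yellow hand scraper, 44 x 124 x 9 mm, lying flat, a bystander. Origin: centre of its underside.
- timer: White digital timer, 66 x 66 x 21 mm, a bystander. Origin: centre of its underside.

How it is judged:
By the outcome, as a careful person would: the job done as asked, in the order asked, and still so for the second after the job is handed in, while the arm keeps its last pose, push and grip.
It also fails if it takes over 51 s, if anything falls off the work surface, if the arm or the gripper's body presses on something with over 40 N, if the wrist force passes 120 N, or if a joint passes its speed limit or range.

## Working session

There is one attempt and no reset: what is moved stays moved. The work goes in short steps, Python scripts to look and compute and a tool call to move; the robot and the scene stay as the last step left them, time stands still between calls to the robot, and variables do not carry over. Pictures are saved under pics/ and viewed, at most 10 in all, crops included, and the job is handed in when it is done.

Besides the shell and the picture viewer there is one more tool, called after "Call:" as name([rows], argument=value, ...), one row to a line, values as JSON. apply_moves: Moves the arm, as the interface text tells. Its arguments: {"type":"object","properties":{"increments":{"type":"array"},"jaw":{"type":"number"},"force":{"type":"number"}},"required":["increments"]}

```bash
mkdir -p pics
cat > h.py <<'E'
import numpy as np,cv2
from station import get_obs,camera
def shot(n,f):
    c=camera(n);cv2.imwrite('pics/'+f+'.png',c['pixels'][:,:,::-1]);return c
def ray(c,uv,z):
    K=np.array(c['camera_matrix']);R=np.array(c['R']);t=np.array(c['t'])
    d=R.T@np.linalg.solve(K,np.array([uv[0],uv[1],1.]));o=-R.T@t
    return o+d*(z-o[2])/d[2]
E
python3 - <<'E'
from h import *
import pickle
a=shot('top','top0');b=shot('scene','scene0');pickle.dump((a,b),open('c.pkl','wb'))
o=get_obs();print(o['time_s'],o['ee_pos'],o['eef_rot'],o['force'],o['grip_width'])
for c in(a,b):print(-np.array(c['R']).T@c['t'])
E
```

```text
0.1 [0.21963116 0.50421574 0.40415454] [-3.14055705e+00 -5.34738754e-05  2.73079304e+00] [ 0.12819119 -0.33376228 -0.97545425] 0.09449106512815343
[0.41406457 0.0099091  1.51983716]
[-0.2209479   1.1402469   0.64398512]
```

View pics/top0.png

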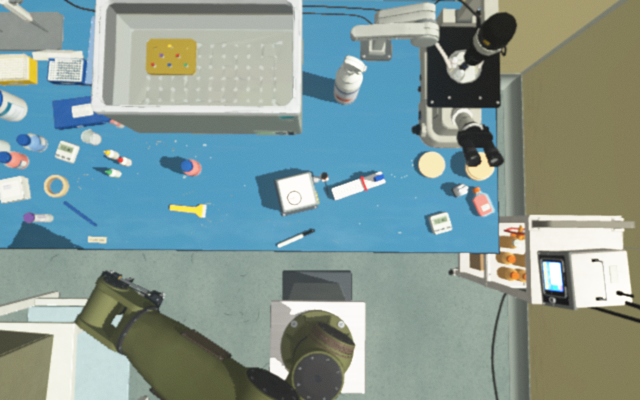

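View pics/scene0.png

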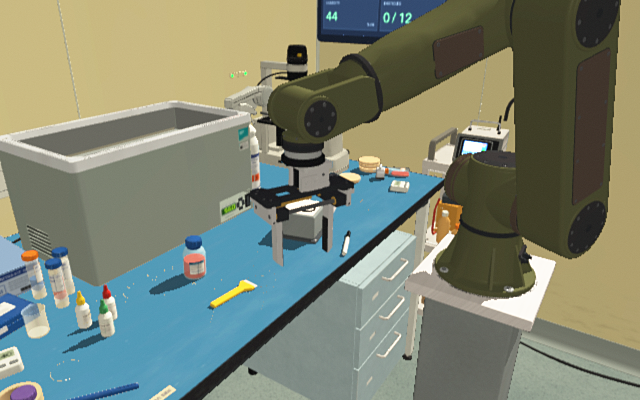

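The top view shows the gauge near (297,193), the post near (323,178), and the block running from (332,191) to (385,178) with its blue lug at the right end. I'll zoom in on it.

Run:
```python
from h import *
import pickle
a,b=pickle.load(open('c.pkl','rb'))
p=a['pixels'][155:230,265:395,::-1];cv2.imwrite('pics/z.png',cv2.resize(p,None,fx=6,fy=6,interpolation=cv2.INTER_CUBIC))
for n,uv,z in[('gauge',(297,193),.078),('post',(323.5,177),.108),('blk+y',(332,191),.028),('lug',(380,179),.068)]:print(n,ray(a,uv,z))
print(a['camera_matrix'])
c=shot('wrist','w0');print(c['T_tool_cam'],c['camera_matrix'])
```

```text
gauge [0.51130614 0.07091757 0.078     ]
post [ 0.56163641 -0.01497471  0.108     ]
blk+y [ 0.52256119 -0.04556408  0.028     ]
lug [ 0.56083479 -0.20229417  0.068     ]
[[441.07641662   0.         311.78039325]
 [  0.         441.07641662 190.72845739]
 [  0.           0.           1.        ]]
[[ 7.02730932e-04 -9.70612569e-01 -2.40646519e-01  7.03176431e-02]
 [ 9.99999694e-01  5.99525930e-04  5.02077964e-04 -3.73084788e-04]
 [-3.43049355e-04 -2.40646798e-01  9.70612694e-01  2.06881445e-02]
 [ 0.00000000e+00  0.00000000e+00  0.00000000e+00  1.00000000e+00]] [[338.59866182   0.         322.01491976]
 [  0.         338.59866182 196.13778727]
 [  0.           0.           1.        ]]
```

View pics/z.png

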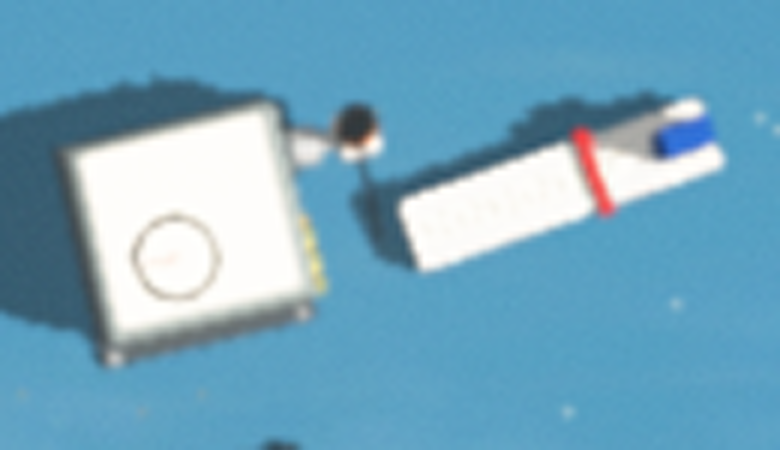

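The zoom shows the gauge yawed by about 13° and the block by about 19–20°, with the red marker mid-block and the lug at its right end. I'll move the wrist camera over the site.

Call:
apply_moves([
  {"tx":-0.86,"ty":-0.72},
  {"tx":-0.86,"ty":-0.72},
  {"tx":-0.86,"ty":-0.72},
  {"tx":-0.86,"ty":-0.72},
  {"tx":-0.86,"ty":-0.72},
  {"tx":-0.86,"ty":-0.72},
  {"tx":-0.86,"ty":-0.72},
  {"tx":-0.86,"ty":-0.72},
  {"tx":-0.86,"ty":-0.72},
  {"tx":-0.86,"ty":-0.72},
  {"tx":-0.86,"ty":-0.72},
  {"tx":-0.86,"ty":-0.72},
])

```text
schema error: expected keys tx, ty, tz, ax, ay, az
```

Call:
apply_moves([
  {"tx":-0.86,"ty":-0.72},
  {"tx":-0.86,"ty":-0.72},
  {"tx":-0.86,"ty":-0.72},
  {"tx":-0.86,"ty":-0.72},
  {"tx":-0.86,"ty":-0.72},
  {"tx":-0.86,"ty":-0.72},
  {"tx":-0.86,"ty":-0.72},
  {"tx":-0.86,"ty":-0.72},
])

```text
schema error: expected keys tx, ty, tz, ax, ay, az
```

Call:
apply_moves([
  {"az":0.97},
  {"az":0.97},
  {"az":0.97},
  {"az":0.97},
  {"az":0.97},
  {"az":0.97},
  {"az":0.97},
  {"az":0.97},
  {"az":0.97},
  {"az":0.97},
  {"az":0.97},
  {"az":0},
])

```text
schema error: expected keys tx, ty, tz, ax, ay, az
```

```bash
cat >> h.py <<'E'
from scipy.spatial.transform import Rotation as Ro
def wrist(f):
    o=get_obs();c=camera('wrist');cv2.imwrite('pics/'+f+'.png',c['pixels'][:,:,::-1])
    T=np.eye(4);T[:3,:3]=Ro.from_euler('xyz',o['eef_rot']).as_matrix();T[:3,3]=o['ee_pos']
    W=np.linalg.inv(T@np.array(c['T_tool_cam']));c['R']=W[:3,:3];c['t']=W[:3,3];return c,o
E
python3 - <<'E'
from h import *
import pickle
c,o=wrist('w1');pickle.dump((c,o),open('w1.pkl','wb'));print(o['time_s'],o['ee_pos'],o['eef_rot'],o['force'],o['moment'])
E
```

```text
0.15 [0.21964076 0.50421542 0.40419889] [-3.14071941e+00 -6.61064635e-05  2.73078685e+00] [ 0.1493684  -0.08843444  0.64767242] [-0.00951332  0.01665769 -0.01983148]
```

View pics/w1.png

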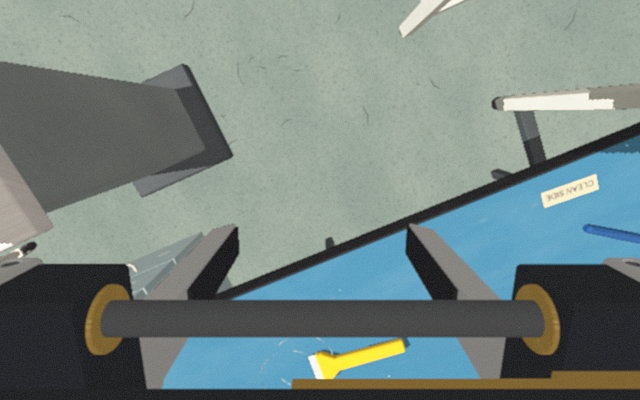

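The rows need every key. The picture only shows the view at the start pose, with the yellow scraper at (350,360).

Call:
apply_moves([
  {"tx":-0.95,"ty":-0.81,"tz":-0.1,"ax":0,"ay":0,"az":0},
  {"tx":-0.95,"ty":-0.81,"tz":-0.1,"ax":0,"ay":0,"az":0},
  {"tx":-0.95,"ty":-0.81,"tz":-0.1,"ax":0,"ay":0,"az":0},
  {"tx":-0.95,"ty":-0.81,"tz":-0.1,"ax":0,"ay":0,"az":0},
  {"tx":-0.95,"ty":-0.81,"tz":-0.1,"ax":0,"ay":0,"az":0},
  {"tx":-0.95,"ty":-0.81,"tz":-0.1,"ax":0,"ay":0,"az":0},
  {"tx":-0.95,"ty":-0.81,"tz":-0.1,"ax":0,"ay":0,"az":0},
  {"tx":-0.95,"ty":-0.81,"tz":-0.1,"ax":0,"ay":0,"az":0},
  {"tx":-0.95,"ty":-0.81,"tz":-0.1,"ax":0,"ay":0,"az":0},
  {"tx":-0.95,"ty":-0.81,"tz":-0.1,"ax":0,"ay":0,"az":0},
])

```text
time_s: 1.45
ee_pos: [0.3842, 0.1665, 0.4348]
eef_rot: [3.142, 0.0, 2.731]
force: [0.4, 0.2, 0.4]
grip_width: 0.0941
grip_force: 0.0
```

Call:
apply_moves([
  {"tx":-0.95,"ty":-0.81,"tz":-0.1,"ax":0,"ay":0,"az":0},
  {"tx":-0.95,"ty":-0.81,"tz":-0.1,"ax":0,"ay":0,"az":0},
  {"tx":-0.95,"ty":-0.81,"tz":-0.1,"ax":0,"ay":0,"az":0},
  {"tx":-0.95,"ty":-0.81,"tz":-0.1,"ax":0,"ay":0,"az":0},
  {"tx":-0.95,"ty":-0.81,"tz":-0.1,"ax":0,"ay":0,"az":0},
  {"tx":-0.95,"ty":-0.81,"tz":-0.1,"ax":0,"ay":0,"az":0},
  {"tx":-0.95,"ty":-0.81,"tz":-0.1,"ax":0,"ay":0,"az":0},
  {"tx":-0.95,"ty":-0.81,"tz":-0.1,"ax":0,"ay":0,"az":0},
  {"tx":-0.95,"ty":-0.81,"tz":-0.1,"ax":0,"ay":0,"az":0},
  {"tx":-0.95,"ty":-0.81,"tz":-0.1,"ax":0,"ay":0,"az":0},
])

```text
time_s: 2.7
ee_pos: [0.5485, -0.1701, 0.4646]
eef_rot: [3.142, -0.0, 2.731]
force: [0.6, -0.3, 0.5]
grip_width: 0.0936
grip_force: 0.0
```

Call:
apply_moves([
  {"tx":0,"ty":0,"tz":0,"ax":0,"ay":0,"az":0.97},
  {"tx":0,"ty":0,"tz":0,"ax":0,"ay":0,"az":0.97},
  {"tx":0,"ty":0,"tz":0,"ax":0,"ay":0,"az":0.97},
  {"tx":0,"ty":0,"tz":0,"ax":0,"ay":0,"az":0.97},
  {"tx":0,"ty":0,"tz":0,"ax":0,"ay":0,"az":0.97},
  {"tx":0,"ty":0,"tz":0,"ax":0,"ay":0,"az":0.97},
  {"tx":0,"ty":0,"tz":0,"ax":0,"ay":0,"az":0.97},
  {"tx":0,"ty":0,"tz":0,"ax":0,"ay":0,"az":0.97},
  {"tx":0,"ty":0,"tz":0,"ax":0,"ay":0,"az":0.97},
  {"tx":0,"ty":0,"tz":0,"ax":0,"ay":0,"az":0.97},
  {"tx":0,"ty":0,"tz":0,"ax":0,"ay":0,"az":0.97},
  {"tx":0,"ty":0,"tz":0,"ax":0,"ay":0,"az":0},
])

```text
time_s: 4.2
ee_pos: [0.5481, -0.169, 0.4645]
eef_rot: [-3.141, -0.0, 1.8]
force: [0.2, 0.6, -1.1]
grip_width: 0.0937
grip_force: 0.0
```

Run:
```python
from h import *
import pickle
c,o=wrist('w2');pickle.dump((c,o),open('w2.pkl','wb'));print(o['time_s'],o['ee_pos'],o['eef_rot'],o['force'],o['moment'])
```

```text
4.2 [ 0.54813603 -0.16895794  0.46447706] [-3.14128016e+00 -1.63727973e-04  1.80013471e+00] [ 0.21544177  0.59633203 -1.14982403] [-0.06978788 -0.0228617   0.00808796]
```

View pics/w2.png

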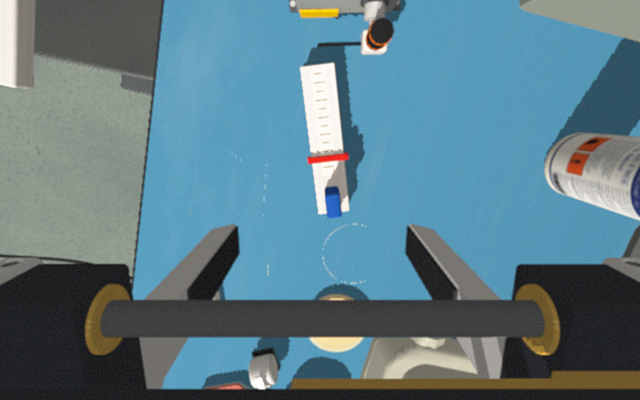

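The wrist view shows the yellow pad at (320,13), the post at (378,33), the pointer tip at (320,45), the block's butt end at (317,65), the marker at (328,157) and the lug at (333,201).

```bash
cat > m.py <<'E'
from h import *
def comp(m,minA=15):
    n,l,s,ce=cv2.connectedComponentsWithStats(m.astype(np.uint8));return [(l==i) for i in np.argsort(-s[:,4]) if i>0 and s[i,4]>=minA]
def measure(c,roi=(0,235,230,420)):
    p=c['pixels'];h=cv2.cvtColor(p,cv2.COLOR_RGB2HSV).astype(int);H,S,V=h[...,0],h[...,1],h[...,2]
    R=np.zeros(H.shape,bool);R[roi[0]:roi[1],roi[2]:roi[3]]=1
    ms=dict(yel=R&(H>18)&(H<32)&(S>150)&(V>120),red=R&((H<5)|(H>174))&(S>170)&(V>110),blue=R&(H>108)&(H<125)&(S>150)&(V>80),orange=R&(H>5)&(H<17)&(S>150)&(V>110),white=R&(S<45)&(V>165))
    out={}
    for k,z in dict(yel=.017,red=.0345,blue=.060,orange=.095,white=.028).items():
        for m in comp(ms[k])[:3 if k=='white' else 1]:
            ys,xs=np.nonzero(m);r=cv2.minAreaRect(np.c_[xs,ys].astype(np.float32));b=cv2.boxPoints(r)
            print(k,len(xs),'bb',xs.min(),xs.max(),ys.min(),ys.max(),'ctr',np.round(r[0],1));print(np.round([ray(c,q,z)[:2] for q in b],4).tolist())
E
python3 - <<'E'
from m import *
import pickle
c,o=pickle.load(open('w2.pkl','rb'));measure(c)
E
```

```text
yel 303 bb 300 338 9 16 ctr [319.   12.5]
[[0.4808, 0.0045], [0.523, 0.0144], [0.5248, 0.0074], [0.4823, -0.0026]]
red 213 bb 308 347 153 162 ctr [327.6 157.7]
[[0.5263, -0.1558], [0.5715, -0.1405], [0.574, -0.1475], [0.5286, -0.1629]]
blue 27 bb 326 337 187 193 ctr [331.4 189.9]
[[0.5546, -0.1837], [0.567, -0.1788], [0.5692, -0.1845], [0.5568, -0.1894]]
orange 73 bb 368 387 28 46 ctr [375.4  38.5]
[[0.5539, -0.0236], [0.5578, -0.0156], [0.5767, -0.0229], [0.5729, -0.0311]]
white 3018 bb 300 342 63 154 ctr [321.5 108.9]
[[0.494, -0.0566], [0.5318, -0.0435], [0.568, -0.1409], [0.5279, -0.1551]]
white 721 bb 311 338 161 213 ctr [327.5 187.3]
[[0.5323, -0.1648], [0.5636, -0.1531], [0.5867, -0.2136], [0.5543, -0.2258]]
white 261 bb 364 381 1 24 ctr [369.8  10.4]
[[0.5472, 0.0077], [0.5533, 0.0314], [0.5688, 0.0285], [0.5629, 0.0046]]
```

Before grasping, I'll take a closer look at the gauge to pin down its pose.

Call:
apply_moves([
  {"tx":1,"ty":0,"tz":0.85,"ax":0,"ay":0,"az":0},
  {"tx":1,"ty":0,"tz":0.85,"ax":0,"ay":0,"az":0},
  {"tx":1,"ty":0,"tz":0.85,"ax":0,"ay":0,"az":0},
  {"tx":1,"ty":0,"tz":0.85,"ax":0,"ay":0,"az":0},
  {"tx":0,"ty":0,"tz":0,"ax":0,"ay":0,"az":0},
  {"tx":0,"ty":0,"tz":0,"ax":0,"ay":0,"az":0},
])

```text
time_s: 5.0
ee_pos: [0.5212, -0.0525, 0.3634]
eef_rot: [3.141, 0.001, 1.801]
force: [-0.6, -0.3, 0.5]
grip_width: 0.094
grip_force: 0.0
```

Run:
```python
from m import *
import pickle
c,o=wrist('w3');pickle.dump((c,o),open('w3.pkl','wb'));print(o['ee_pos'],o['eef_rot']);measure(c,(0,235,180,480))
```

```text
[ 0.52121063 -0.05253067  0.36343358] [3.14061504e+00 5.42466275e-04 1.80068660e+00]
yel 72 bb 294 340 122 123 ctr [317.  122.5]
[[0.4813, 0.0004], [0.5234, 0.0103], [0.5236, 0.0094], [0.4815, -0.0005]]
orange 49 bb 380 388 165 184 ctr [383.5 173.9]
[[0.5575, -0.0249], [0.5577, -0.0104], [0.5612, -0.0105], [0.5611, -0.0251]]
white 8647 bb 314 425 0 109 ctr [369.5  54.5]
[[0.4775, 0.1024], [0.568, 0.1236], [0.5945, 0.039], [0.4972, 0.0162]]
white 2105 bb 294 341 182 234 ctr [317.4 209.7]
[[0.4943, -0.0568], [0.5314, -0.0435], [0.5497, -0.094], [0.5112, -0.1079]]
white 1805 bb 287 315 0 110 ctr [302.   54.9]
[[0.4555, 0.0972], [0.4769, 0.1028], [0.5, 0.0162], [0.477, 0.01]]
```

View pics/w3.png

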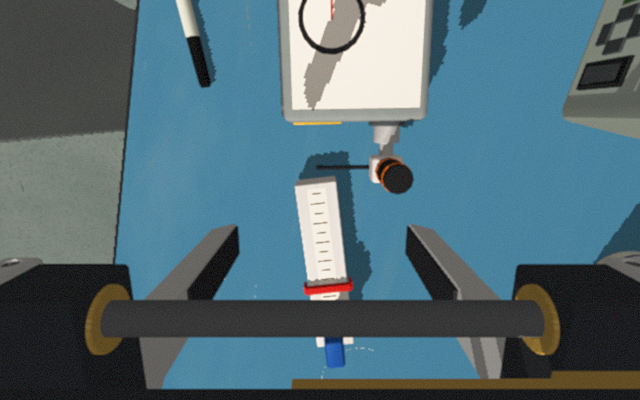

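The near view shows the pad's outer edge at rows 122–124, cols 294–340. The post top is at (399,177), the pointer tip at (318,167), and the butt end at (317,182).

Run:
```python
from m import *
import pickle
c,o=pickle.load(open('w3.pkl','rb'));p=c['pixels'].astype(int)
h=cv2.cvtColor(c['pixels'],cv2.COLOR_RGB2HSV).astype(int)
nb=~((h[...,0]>95)&(h[...,0]<115)&(h[...,1]>110))
for col in (300,320,335):print(col,p[118:130,col].tolist())
# white-top front edge and left edge
W=(h[...,1]<45)&(h[...,2]>165)
pts=np.array([ray(c,(u,np.nonzero(W[60:118,u])[0].max()+60.5),.078)[:2] for u in list(range(335,420,4))])
f=np.polyfit(pts[:,0],pts[:,1],1);print('front edge yaw',np.degrees(np.arctan(f[0])),pts.mean(0))
# right edge of dark housing
# block sides
L=[];R=[]
for r in range(190,278,4):
    x=np.nonzero(W[r,285:360])[0]+285;L.append(ray(c,(x.min()-.5,r),.028)[:2]);R.append(ray(c,(x.max()+.5,r),.028)[:2])
for q in(L,R):
    q=np.array(q);f=np.polyfit(q[:,1],q[:,0],1);print('blk side',np.degrees(np.arctan(-f[0])),q[[0,-1]],np.std(q[:,0]-np.polyval(f,q[:,1])))
print('post',ray(c,(399,177),.108),'seat l,r at .03',ray(c,(293.5,124),.03),ray(c,(340.5,124),.03),'ptr',ray(c,(318,167),.041))
K=(p.max(2)<45);K[:150]=0;K[200:]=0;K[:,:375]=0;K[:,420:]=0
ys,xs=np.nonzero(comp(K)[0]);print(cv2.minEnclosingCircle(np.c_[xs,ys].astype(np.float32)))
```

```text
300 [[164, 169, 162], [170, 173, 165], [163, 169, 167], [155, 157, 146], [207, 172, 107], [244, 197, 55], [234, 189, 105], [126, 143, 156], [62, 126, 159], [77, 132, 160], [74, 130, 158], [76, 133, 157]]
320 [[170, 173, 162], [169, 171, 165], [160, 164, 158], [172, 159, 131], [212, 176, 73], [222, 178, 57], [168, 158, 119], [96, 137, 160], [71, 130, 161], [72, 131, 162], [73, 131, 158], [75, 129, 158]]
335 [[167, 170, 163], [164, 171, 165], [164, 166, 159], [185, 166, 124], [221, 175, 54], [216, 174, 69], [140, 144, 121], [77, 131, 156], [67, 130, 159], [76, 133, 158], [78, 134, 162], [75, 134, 159]]
front edge yaw 14.187925458952908 [0.54642986 0.02118242]
blk side 19.952301327625385 [[ 0.49581401 -0.06095239]
 [ 0.52601098 -0.14375487]] 0.0002986068700245928
blk side 19.975261427083236 [[ 0.53479678 -0.05180944]
 [ 0.56457923 -0.13471992]] 0.0002955268592874455
post [ 0.56774253 -0.01560122  0.108     ] seat l,r at .03 [ 0.48217333 -0.00084015  0.03      ] [0.52352547 0.00886665 0.03      ] ptr [ 0.51229759 -0.03224361  0.041     ]
((397.7132873535156, 178.30055236816406), 14.013375282287598)
```

Call:
apply_moves([
  {"tx":-0.86,"ty":0.055,"tz":0,"ax":0,"ay":0,"az":0},
  {"tx":-0.86,"ty":0.055,"tz":0,"ax":0,"ay":0,"az":0},
  {"tx":-0.86,"ty":0.055,"tz":0,"ax":0,"ay":0,"az":0},
  {"tx":-0.86,"ty":0.055,"tz":0,"ax":0,"ay":0,"az":0},
  {"tx":-0.86,"ty":0.055,"tz":0,"ax":0,"ay":0,"az":0},
  {"tx":-0.86,"ty":0.055,"tz":0,"ax":0,"ay":0,"az":0},
  {"tx":0,"ty":0,"tz":0,"ax":0,"ay":0,"az":-0.68},
  {"tx":0,"ty":0,"tz":0,"ax":0,"ay":0,"az":-0.68},
  {"tx":0,"ty":0,"tz":0.5,"ax":0,"ay":0,"az":0},
  {"tx":0,"ty":0,"tz":0,"ax":0,"ay":0,"az":0},
])

```text
time_s: 6.3
ee_pos: [0.5655, -0.2009, 0.3462]
eef_rot: [-3.14, -0.001, 1.917]
force: [0.1, -0.2, -0.1]
grip_width: 0.094
grip_force: 0.0
```

Run:
```python
from m import *
import pickle
c,o=wrist('w4');pickle.dump((c,o),open('w4.pkl','wb'));print(o['ee_pos'],o['eef_rot']);measure(c,(0,285,230,420))
```

```text
[ 0.56546376 -0.20093726  0.34620535] [-3.13995021e+00 -1.46876883e-03  1.91677731e+00]
red 476 bb 298 355 131 140 ctr [326.5 135.5]
[[0.5266, -0.1566], [0.5719, -0.1402], [0.5746, -0.1473], [0.529, -0.1638]]
blue 20 bb 335 336 196 213 ctr [335.5 204.5]
[[0.5727, -0.1935], [0.5734, -0.1932], [0.5784, -0.2066], [0.5777, -0.2069]]
white 6190 bb 301 351 0 130 ctr [326.  65.]
[[0.5284, -0.1554], [0.4954, -0.0597], [0.5327, -0.0463], [0.569, -0.1407]]
white 1455 bb 303 347 142 213 ctr [325.  177.5]
[[0.5334, -0.1645], [0.5694, -0.1515], [0.5924, -0.2118], [0.5545, -0.2255]]
white 193 bb 337 347 191 213 ctr [342. 202.]
[[0.5766, -0.1955], [0.585, -0.1924], [0.5924, -0.2118], [0.5838, -0.2149]]
```

View pics/w4.png

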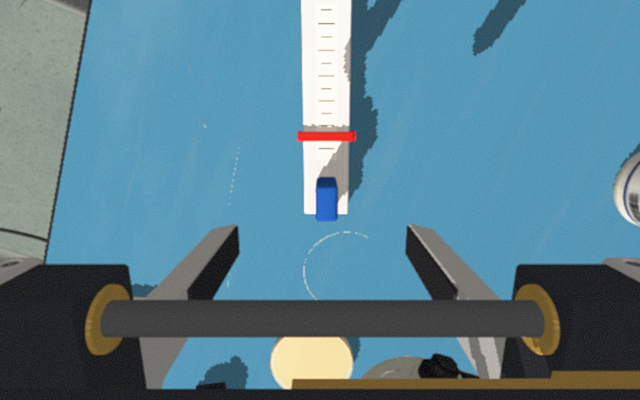

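The lug top is at about (327,206), roughly 3 mm off in tool y, and the block is parallel to the tool. I'll shift, descend and pinch.

Call:
apply_moves([
  {"tx":0,"ty":0.1,"tz":0.95,"ax":0,"ay":0,"az":0},
  {"tx":0,"ty":0,"tz":0.95,"ax":0,"ay":0,"az":0},
  {"tx":0,"ty":0,"tz":0.95,"ax":0,"ay":0,"az":0},
  {"tx":0,"ty":0,"tz":0.93,"ax":0,"ay":0,"az":0},
  {"tx":0,"ty":0,"tz":0,"ax":0,"ay":0,"az":0},
  {"tx":0,"ty":0,"tz":0,"ax":0,"ay":0,"az":0},
])

```text
time_s: 7.1
ee_pos: [0.5688, -0.1998, 0.2356]
eef_rot: [3.14, 0.001, 1.918]
force: [-0.2, -0.3, 0.5]
grip_width: 0.0938
grip_force: 0.0
```

Call:
apply_moves([
  {"tx":0,"ty":0,"tz":0,"ax":0,"ay":0,"az":0},
  {"tx":0,"ty":0,"tz":0,"ax":0,"ay":0,"az":0},
  {"tx":0,"ty":0,"tz":0,"ax":0,"ay":0,"az":0},
  {"tx":0,"ty":0,"tz":0,"ax":0,"ay":0,"az":0},
  {"tx":0,"ty":0,"tz":0,"ax":0,"ay":0,"az":0},
  {"tx":0,"ty":0,"tz":0,"ax":0,"ay":0,"az":0},
  {"tx":0,"ty":0,"tz":0,"ax":0,"ay":0,"az":0},
  {"tx":0,"ty":0,"tz":0,"ax":0,"ay":0,"az":0},
], jaw=1, force=12)

```text
time_s: 8.1
ee_pos: [0.5685, -0.1996, 0.2342]
eef_rot: [-3.141, -0.0, 1.918]
force: [0.5, -0.0, -2.9]
grip_width: 0.0177
grip_force: 12.0
```

Gripped. Now I'll square the block and bring it near the pad.

Call:
apply_moves([
  {"tx":0,"ty":0,"tz":0,"ax":0,"ay":0,"az":0.38},
  {"tx":0,"ty":0,"tz":0,"ax":0,"ay":0,"az":0.38},
  {"tx":0,"ty":0,"tz":0,"ax":0,"ay":0,"az":0.38},
  {"tx":0.35,"ty":-0.11,"tz":0,"ax":0,"ay":0,"az":0},
  {"tx":0.35,"ty":-0.11,"tz":0,"ax":0,"ay":0,"az":0},
  {"tx":0.35,"ty":-0.12,"tz":0,"ax":0,"ay":0,"az":0},
  {"tx":0.35,"ty":-0.12,"tz":0,"ax":0,"ay":0,"az":0},
  {"tx":0,"ty":0,"tz":0,"ax":0,"ay":0,"az":0},
  {"tx":0,"ty":0,"tz":0,"ax":0,"ay":0,"az":0},
])

```text
time_s: 9.22
ee_pos: [0.5448, -0.1621, 0.2342]
eef_rot: [-3.141, -0.001, 1.819]
force: [-0.9, 2.2, -0.7]
grip_width: 0.0179
grip_force: 12.0
```

Run:
```python
from h import *
c=shot('top','t5');d=shot('scene','s5')
a=cv2.resize(c['pixels'][155:230,265:395,::-1],(520,300),interpolation=cv2.INTER_CUBIC);cv2.imwrite('pics/z5.png',a)
o=get_obs();print(o['ee_pos'],o['eef_rot'],o['force'],o['grip_width'])
h=cv2.cvtColor(c['pixels'][155:230,265:395],cv2.COLOR_RGB2HSV).astype(int)
print('yellow px',((h[...,0]>18)&(h[...,0]<32)&(h[...,1]>90)&(h[...,2]>120)).sum(),'red',(((h[...,0]<5)|(h[...,0]>174))&(h[...,1]>120)).sum())
```

```text
[ 0.5448577  -0.16230609  0.23419973] [-3.14134704e+00 -4.06839458e-04  1.81883280e+00] [-1.64944103  2.7762002   0.47894833] 0.01760583752536953
yellow px 1 red 14
```

Call:
apply_moves([
  {"tx":0.08,"ty":0,"tz":0,"ax":0,"ay":0,"az":0},
  {"tx":0.08,"ty":0,"tz":0,"ax":0,"ay":0,"az":0},
  {"tx":0.08,"ty":0,"tz":0,"ax":0,"ay":0,"az":0},
  {"tx":0.05,"ty":0,"tz":0,"ax":0,"ay":0,"az":0},
])

```text
time_s: 9.82
ee_pos: [0.5426, -0.1537, 0.2342]
eef_rot: [3.142, 0.0, 1.819]
force: [0.9, -1.4, -2.8]
grip_width: 0.0179
grip_force: 12.0
```

Call:
apply_moves([
  {"tx":0.05,"ty":0,"tz":0,"ax":0,"ay":0,"az":0},
  {"tx":0.05,"ty":0,"tz":0,"ax":0,"ay":0,"az":0},
])

```text
time_s: 10.07
ee_pos: [0.5419, -0.1508, 0.2342]
eef_rot: [-3.142, 0.0, 1.819]
force: [0.6, -1.8, -2.4]
grip_width: 0.0178
grip_force: 12.0
```

Call:
apply_moves([
  {"tx":0.04,"ty":0,"tz":0,"ax":0,"ay":0,"az":0},
])

```text
time_s: 10.2
ee_pos: [0.5417, -0.1502, 0.2346]
eef_rot: [3.141, 0.002, 1.819]
force: [1.3, -10.7, -1.5]
grip_width: 0.0182
grip_force: 12.0
```

Contact came where predicted, with about 10 N of push. I'll release, lift and look.

Call:
apply_moves([
  {"tx":0,"ty":0,"tz":0,"ax":0,"ay":0,"az":0},
  {"tx":0,"ty":0,"tz":0,"ax":0,"ay":0,"az":0},
  {"tx":0,"ty":0,"tz":0,"ax":0,"ay":0,"az":0},
  {"tx":0,"ty":0,"tz":0,"ax":0,"ay":0,"az":0},
], jaw=0)

```text
time_s: 10.7
ee_pos: [0.5417, -0.1497, 0.2343]
eef_rot: [3.142, -0.0, 1.819]
force: [-0.4, 0.8, 0.0]
grip_width: 0.0548
grip_force: 0.0
```

Call:
apply_moves([
  {"tx":0,"ty":0,"tz":-0.9,"ax":0,"ay":0,"az":0},
  {"tx":0,"ty":0,"tz":-0.9,"ax":0,"ay":0,"az":0},
  {"tx":0.5,"ty":0,"tz":-0.9,"ax":0,"ay":0,"az":0},
  {"tx":0.9,"ty":0,"tz":-0.9,"ax":0,"ay":0,"az":0},
  {"tx":0.9,"ty":0,"tz":-0.6,"ax":0,"ay":0,"az":0},
  {"tx":0,"ty":0,"tz":0,"ax":0,"ay":0,"az":0},
  {"tx":0,"ty":0,"tz":0,"ax":0,"ay":0,"az":0},
])

```text
time_s: 11.58
ee_pos: [0.5247, -0.0833, 0.3597]
eef_rot: [-3.141, -0.0, 1.819]
force: [0.4, -0.4, 0.2]
grip_width: 0.0943
grip_force: 0.0
```

Run:
```python
from m import *
import pickle
c,o=wrist('w6');pickle.dump((c,o),open('w6.pkl','wb'));print(o['ee_pos'],o['eef_rot']);measure(c,(0,235,230,430))
p=c['pixels'][20:260,220:460,::-1];cv2.imwrite('pics/z6.png',cv2.resize(p,(600,600),interpolation=cv2.INTER_CUBIC))
```

```text
[ 0.52472597 -0.08325338  0.3596652 ] [-3.14100900e+00 -1.72425827e-04  1.81892685e+00]
yel 156 bb 299 348 85 89 ctr [323.5  86.9]
[[0.4811, -0.0003], [0.4805, 0.0024], [0.5238, 0.0125], [0.5244, 0.0098]]
red 392 bb 297 348 204 213 ctr [322.5 208.5]
[[0.5045, -0.102], [0.5505, -0.0903], [0.5528, -0.0987], [0.5065, -0.1105]]
orange 74 bb 390 399 124 150 ctr [394.3 136.8]
[[0.5601, -0.0292], [0.5554, -0.0115], [0.5613, -0.0103], [0.566, -0.0279]]
white 10192 bb 287 429 0 79 ctr [358.   39.5]
[[0.4563, 0.0644], [0.5702, 0.0933], [0.5901, 0.0344], [0.4701, 0.0039]]
white 4626 bb 300 344 90 201 ctr [322.  145.5]
[[0.4832, -0.0022], [0.5207, 0.0073], [0.547, -0.09], [0.5065, -0.1003]]
white 499 bb 302 332 215 234 ctr [317.  224.5]
[[0.5116, -0.1133], [0.5395, -0.1062], [0.5444, -0.1249], [0.5161, -0.1321]]
```

View pics/z6.png

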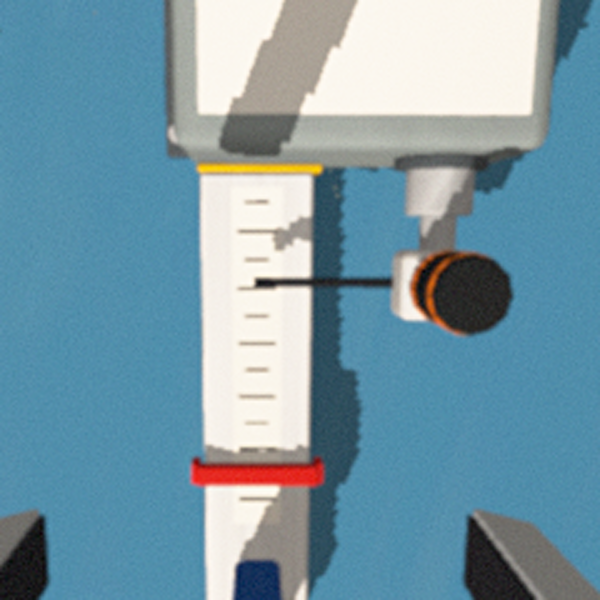

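The block sits against the pad, which spans crop x 197–323 against the block's 200–313, so it is about 1 mm left of centre. I'll quantify squareness and centring.

```bash
cat > f.py <<'E'
from m import *
def fit(c,r0,r1,e0,e1,row_y):
    h=cv2.cvtColor(c['pixels'],cv2.COLOR_RGB2HSV).astype(int);H,S,V=h[...,0],h[...,1],h[...,2]
    W=(S<45)&(V>165);B=(H>95)&(H<115)&(S>110)
    L=[];R=[]
    for r in range(r0,r1,3):
        x=np.nonzero(~B[r,280:330])[0]+280
        L.append(ray(c,(x.min()-.5,r),.028)[:2]);x=np.nonzero(W[r,330:375])[0]+330;R.append(ray(c,(x.max()+.5,r),.028)[:2])
    ff=[]
    for q in(L,R):
        q=np.array(q);f=np.polyfit(q[:,1],q[:,0],1);ff.append(f);print('side',np.degrees(np.arctan(-f[0])).round(2),np.std(q[:,0]-np.polyval(f,q[:,1])).round(5))
    P=np.array([ray(c,(u,np.nonzero(W[e0:e1,u])[0].max()+e0+.5),.078)[:2] for u in range(340,425,3)])
    f=np.polyfit(P[:,0],P[:,1],1);print('front yaw',np.degrees(np.arctan(f[0])).round(2))
    Y=(H>15)&(H<35)&(S>110)&(V>110);Y[:row_y-4]=0;Y[row_y+5:]=0;Y[:,:270]=0;Y[:,370:]=0
    ys,xs=np.nonzero(Y);print('yel cols',xs.min(),xs.max(),[ (r,(ys==r).sum()) for r in np.unique(ys)])
    a,b=ray(c,(xs.min()-.5,row_y),.03),ray(c,(xs.max()+.5,row_y),.03);m=(a+b)/2
    g=np.radians(14.2);xg=np.array([np.cos(g),np.sin(g)]);yg=np.array([-xg[1],xg[0]])
    s=[]
    for f in ff:
        y=m[1]-.01;s.append((np.array([np.polyval(f,y),y])-m[:2])@xg)
    print('pad w',np.linalg.norm(a-b),'ctr',m,'block edges rel pad',s,'offset',np.mean(s)-.01*0)
    return m,xg,yg
E
python3 - <<'E'
from f import *
import pickle
c,o=pickle.load(open('w6.pkl','rb'));m,xg,yg=fit(c,95,195,40,79,87)
r=ray(c,(322.5,208.5),.0345)[:2];print('marker along',(r-m[:2])@yg,'lat',(r-m[:2])@xg)
K=c['pixels'].max(2)<45;K[:110]=0;K[170:]=0;K[:,:385]=0;K[:,440:]=0
ys,xs=np.nonzero(comp(K)[0]);(u,v),rad=cv2.minEnclosingCircle(np.c_[xs,ys].astype(np.float32));q=ray(c,(u,v),.108)[:2];print('post',u,v,rad,q,(q-m[:2])@xg,(q-m[:2])@yg)
D=c['pixels'].max(2)<70;D[:125]=0;D[140:]=0;D[:,:318]=0;D[:,365:]=0
ys,xs=np.nonzero(D);print('ptr',xs.min(),xs.max(),ys.mean());t=ray(c,(xs.min()+4,ys[xs<345].mean()),.0425)[:2];print((t-m[:2])@xg,(t-m[:2])@yg)
E
```

```text
Traceback (most recent call last):
  File "f.py", line 8, in fit
    L.append(ray(c,(x.min()-.5,r),.028)[:2]);x=np.nonzero(W[r,330:375])[0]+330;R.append(ray(c,(x.max()+.5,r),.028)[:2])
                                                                                               ~~~~~^^
ValueError: zero-size array to reduction operation maximum which has no identity
```

```bash
sed -i 's/x=np.nonzero(W\[r,330:375\])\[0\]+330;R/x=np.nonzero((S<70)[r,330:375]\&(V>110)[r,330:375])[0]+330;R/' f.py
cat > g.py <<'E'
from f import *
import sys
def ext(c,mr,pr,ptr):
    m,xg,yg=fit(c,pr+33,mr-13,40,pr-8,pr)
    r=ray(c,(322.5,mr),.0345)[:2];print('marker along',(r-m[:2])@yg,'lat',(r-m[:2])@xg)
    K=c['pixels'].max(2)<45;K[:110]=0;K[170:]=0;K[:,:385]=0;K[:,440:]=0
    ys,xs=np.nonzero(comp(K)[0]);(u,v),rad=cv2.minEnclosingCircle(np.c_[xs,ys].astype(np.float32));q=ray(c,(u,v),.108)[:2];print('post',u,v,rad,q,(q-m[:2])@xg,(q-m[:2])@yg)
    D=c['pixels'].max(2)<80;D[:ptr-7]=0;D[ptr+8:]=0;D[:,:318]=0;D[:,365:]=0
    ys,xs=np.nonzero(D);t=ray(c,(xs.min()+4,ys[xs<345].mean()),.0425)[:2];print('ptr',xs.min(),ys.mean(),(t-m[:2])@xg,(t-m[:2])@yg)
E
python3 - <<'E'
from g import *
import pickle
c,o=pickle.load(open('w6.pkl','rb'));ext(c,208.5,87,133)
E
```

```text
Traceback (most recent call last):
  File "g.py", line 4, in ext
    m,xg,yg=fit(c,pr+33,mr-13,40,pr-8,pr)
            ~~~^^^^^^^^^^^^^^^^^^^^^^^^^^
  File "f.py", line 6, in fit
    for r in range(r0,r1,3):
             ~~~~~^^^^^^^^^
TypeError: 'float' object cannot be interpreted as an integer
```

```bash
sed -i 's/mr-13,/int(mr)-13,/' g.py
python3 - <<'E'
from g import *
import pickle
c,o=pickle.load(open('w6.pkl','rb'));ext(c,208.5,87,133)
E
```

```text
Traceback (most recent call last):
  File "g.py", line 4, in ext
    m,xg,yg=fit(c,pr+33,int(mr)-13,40,pr-8,pr)
            ~~~^^^^^^^^^^^^^^^^^^^^^^^^^^^^^^^
  File "f.py", line 8, in fit
    L.append(ray(c,(x.min()-.5,r),.028)[:2]);x=np.nonzero((S<70)[r,330:375]&(V>110)[r,330:375])[0]+330;R.append(ray(c,(x.max()+.5,r),.028)[:2])
                                                                                                                       ~~~~~^^
ValueError: zero-size array to reduction operation maximum which has no identity
```

```bash
sed -i 's/R.append(ray(c,(x.max()+.5,r),.028)\[:2\])/R+=[ray(c,(x.max()+.5,r),.028)[:2]] if len(x) and x.max()<352 else []/' f.py
python3 - <<'E'
from g import *
import pickle
c,o=pickle.load(open('w6.pkl','rb'));ext(c,208.5,87,133)
E
```

```text
side 13.97 0.00029
side 14.52 0.00028
front yaw 14.49
yel cols 299 348 [(np.int64(85), np.int64(48)), (np.int64(86), np.int64(50)), (np.int64(87), np.int64(50)), (np.int64(88), np.int64(50)), (np.int64(89), np.int64(4))]
pad w 0.0435312558385041 ctr [0.50262808 0.00516913 0.03      ] block edges rel pad [np.float64(-0.021782887655434503), np.float64(0.019041409232638896)] offset -0.001370739211397803
marker along -0.10867981567643709 lat -0.0007275375870222796
post 408.5 137.0 15.207006454467773 [ 0.56712292 -0.01716759] 0.057044858460079464 -0.037475296959452634
ptr 323 132.5344827586207 0.003051244642905927 -0.03843239684962369
```

The block is square within about 0.3° and flush, but about 1.2 mm off centre. I'll regrasp the lug, back off, nudge it over and re-seat it.

Call:
apply_moves([
  {"tx":-0.8,"ty":0,"tz":0,"ax":0,"ay":0,"az":0},
  {"tx":-0.8,"ty":0,"tz":0,"ax":0,"ay":0,"az":0},
  {"tx":-0.7,"ty":0,"tz":0.2,"ax":0,"ay":0,"az":0},
  {"tx":0,"ty":0,"tz":1,"ax":0,"ay":0,"az":0},
  {"tx":0,"ty":0,"tz":1,"ax":0,"ay":0,"az":0},
  {"tx":0,"ty":0,"tz":1,"ax":0,"ay":0,"az":0},
  {"tx":0,"ty":0,"tz":0.95,"ax":0,"ay":0,"az":0},
  {"tx":0,"ty":0,"tz":0,"ax":0,"ay":0,"az":0},
])

```text
time_s: 12.62
ee_pos: [0.5411, -0.1502, 0.2333]
eef_rot: [-3.138, -0.003, 1.818]
force: [0.3, 1.0, 1.3]
grip_width: 0.0941
grip_force: 0.0
```

Call:
apply_moves([
  {"tx":0,"ty":0,"tz":0,"ax":0,"ay":0,"az":0},
  {"tx":0,"ty":0,"tz":0,"ax":0,"ay":0,"az":0},
  {"tx":0,"ty":0,"tz":0,"ax":0,"ay":0,"az":0},
  {"tx":0,"ty":0,"tz":0,"ax":0,"ay":0,"az":0},
  {"tx":0,"ty":0,"tz":0,"ax":0,"ay":0,"az":0},
  {"tx":0,"ty":0,"tz":0,"ax":0,"ay":0,"az":0},
  {"tx":0,"ty":0,"tz":0,"ax":0,"ay":0,"az":0},
], jaw=1, force=12)

```text
time_s: 13.5
ee_pos: [0.5416, -0.1497, 0.2357]
eef_rot: [-3.142, 0.0, 1.819]
force: [0.2, -0.3, 0.4]
grip_width: 0.0273
grip_force: 0.0
```

Call:
apply_moves([
  {"tx":-0.1,"ty":0,"tz":0,"ax":0,"ay":0,"az":0},
  {"tx":0,"ty":0.04,"tz":0,"ax":0,"ay":0,"az":-0.04},
  {"tx":0,"ty":0,"tz":0,"ax":0,"ay":0,"az":0},
  {"tx":0.06,"ty":0,"tz":0,"ax":0,"ay":0,"az":0},
  {"tx":0,"ty":0,"tz":0,"ax":0,"ay":0,"az":0},
])

```text
time_s: 14.12
ee_pos: [0.5433, -0.1514, 0.2361]
eef_rot: [3.14, 0.003, 1.822]
force: [0.1, -10.8, -0.8]
grip_width: 0.0182
grip_force: 12.0
```

Call:
apply_moves([
  {"tx":0.04,"ty":0,"tz":0,"ax":0,"ay":0,"az":0},
])

```text
time_s: 14.25
ee_pos: [0.5431, -0.1507, 0.2363]
eef_rot: [3.14, 0.004, 1.822]
force: [1.9, -16.0, 1.0]
grip_width: 0.0179
grip_force: 12.0
```

Pressed home at 16 N. I'll release and check from above.

Call:
apply_moves([
  {"tx":0,"ty":0,"tz":0,"ax":0,"ay":0,"az":0},
  {"tx":0,"ty":0,"tz":0,"ax":0,"ay":0,"az":0},
  {"tx":0,"ty":0,"tz":0,"ax":0,"ay":0,"az":0},
  {"tx":0,"ty":0,"tz":0,"ax":0,"ay":0,"az":0},
], jaw=0)

```text
time_s: 14.75
ee_pos: [0.5428, -0.1493, 0.2357]
eef_rot: [3.142, -0.0, 1.823]
force: [0.3, -0.3, -0.1]
grip_width: 0.0549
grip_force: 0.0
```

Call:
apply_moves([
  {"tx":0,"ty":0,"tz":-0.9,"ax":0,"ay":0,"az":0},
  {"tx":0,"ty":0,"tz":-0.9,"ax":0,"ay":0,"az":0},
  {"tx":0.5,"ty":0,"tz":-0.9,"ax":0,"ay":0,"az":0},
  {"tx":0.9,"ty":0,"tz":-0.9,"ax":0,"ay":0,"az":0},
  {"tx":0.9,"ty":0,"tz":-0.6,"ax":0,"ay":0,"az":0},
  {"tx":0,"ty":0,"tz":0,"ax":0,"ay":0,"az":0},
  {"tx":0,"ty":0,"tz":0,"ax":0,"ay":0,"az":0},
])

```text
time_s: 15.62
ee_pos: [0.5257, -0.083, 0.3612]
eef_rot: [-3.141, -0.0, 1.822]
force: [-1.1, -0.2, -1.0]
grip_width: 0.0939
grip_force: 0.0
```

Run:
```python
from g import *
import pickle
c,o=wrist('w7');pickle.dump((c,o),open('w7.pkl','wb'));print(o['ee_pos'],o['eef_rot']);measure(c,(0,235,230,430));ext(c,208.5,87,133)
p=c['pixels'][20:260,220:460,::-1];cv2.imwrite('pics/z7.png',cv2.resize(p,(600,600),interpolation=cv2.INTER_CUBIC))
```

```text
[ 0.52566632 -0.0830226   0.36117389] [-3.14107483e+00 -1.71554685e-04  1.82238462e+00]
yel 151 bb 299 347 86 89 ctr [323.   87.5]
[[0.4813, 0.0016], [0.5236, 0.0125], [0.5243, 0.01], [0.4819, -0.001]]
red 387 bb 297 348 204 213 ctr [322.5 208.5]
[[0.5055, -0.1023], [0.5517, -0.0903], [0.5541, -0.0988], [0.5075, -0.1108]]
orange 78 bb 387 397 124 149 ctr [391.9 136.2]
[[0.5589, -0.0285], [0.5551, -0.0112], [0.561, -0.0102], [0.5648, -0.0274]]
white 10331 bb 287 429 0 80 ctr [358.  40.]
[[0.4565, 0.0648], [0.5709, 0.0943], [0.5913, 0.0343], [0.4708, 0.0033]]
white 4598 bb 299 344 90 201 ctr [321.5 145.5]
[[0.4829, -0.0023], [0.5214, 0.0076], [0.5482, -0.09], [0.5066, -0.1007]]
white 503 bb 302 332 215 234 ctr [317.  224.5]
[[0.5127, -0.1136], [0.5407, -0.1064], [0.5457, -0.1251], [0.5173, -0.1324]]
side 14.57 0.00031
side 14.24 0.00026
front yaw 14.45
yel cols 298 348 [(np.int64(85), np.int64(23)), (np.int64(86), np.int64(49)), (np.int64(87), np.int64(51)), (np.int64(88), np.int64(49)), (np.int64(89), np.int64(14)), (np.int64(90), np.int64(1))]
pad w 0.044618751528530495 ctr [0.50283988 0.00532436 0.03      ] block edges rel pad [np.float64(-0.021976928888018187), np.float64(0.019738335184978903)] offset -0.0011192968515196418
marker along -0.10921669591950753 lat 8.364451841149956e-05
post 406.69512939453125 137.30487060546875 14.845345497131348 [ 0.5671238  -0.01729124] 0.05677197638402932 -0.03769390829588866
ptr 322 132.616 0.002770527386294789 -0.03860330321873454
```

View pics/z7.png

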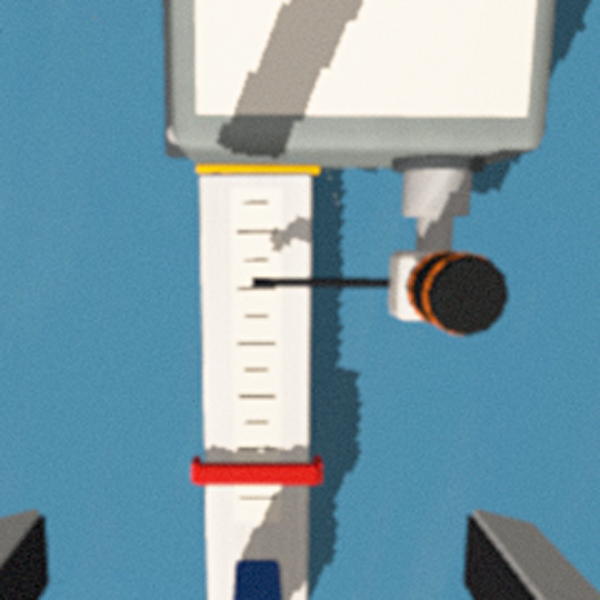

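The block is flush, square (14.4° against 14.45°) and within about 1 mm of centre. The marker is at about 109 mm and the pointer at home. Next I'll move to the post.

Call:
apply_moves([
  {"tx":0.88,"ty":0.95,"tz":0,"ax":0,"ay":0,"az":0},
  {"tx":0.87,"ty":0.95,"tz":0,"ax":0,"ay":0,"az":0},
  {"tx":0,"ty":0,"tz":0.95,"ax":0,"ay":0,"az":0},
  {"tx":0,"ty":0,"tz":0.95,"ax":0,"ay":0,"az":0},
  {"tx":0,"ty":0,"tz":0.95,"ax":0,"ay":0,"az":0},
  {"tx":0,"ty":0,"tz":0,"ax":0,"ay":0,"az":0},
  {"tx":0,"ty":0,"tz":0,"ax":0,"ay":0,"az":0},
])

```text
time_s: 16.55
ee_pos: [0.5681, -0.018, 0.277]
eef_rot: [3.141, 0.0, 1.822]
force: [0.2, 0.6, -0.5]
grip_width: 0.0937
grip_force: 0.0
```

Call:
apply_moves([
  {"tx":0,"ty":0,"tz":0,"ax":0,"ay":0,"az":0},
  {"tx":0,"ty":0,"tz":0,"ax":0,"ay":0,"az":0},
  {"tx":0,"ty":0,"tz":0,"ax":0,"ay":0,"az":0},
  {"tx":0,"ty":0,"tz":0,"ax":0,"ay":0,"az":0},
  {"tx":0,"ty":0,"tz":0,"ax":0,"ay":0,"az":0},
  {"tx":0,"ty":0,"tz":0,"ax":0,"ay":0,"az":0},
  {"tx":0,"ty":0,"tz":0,"ax":0,"ay":0,"az":0},
  {"tx":0,"ty":0,"tz":0,"ax":0,"ay":0,"az":0},
  {"tx":0,"ty":0,"tz":0,"ax":0,"ay":0,"az":0},
], jaw=1, force=40)

```text
time_s: 17.68
ee_pos: [0.5683, -0.0174, 0.2764]
eef_rot: [3.139, 0.0, 1.822]
force: [9.4, 2.3, -5.4]
grip_width: 0.0213
grip_force: 40.0
```

Call:
apply_moves([
  {"tx":0,"ty":0.03,"tz":0,"ax":0,"ay":0,"az":0},
  {"tx":-0.2,"ty":0,"tz":0,"ax":0,"ay":0,"az":0},
  {"tx":-0.25,"ty":0,"tz":0,"ax":0,"ay":0,"az":0},
  {"tx":-0.25,"ty":0,"tz":0,"ax":0,"ay":0,"az":0},
  {"tx":-0.25,"ty":0,"tz":0,"ax":0,"ay":0,"az":0},
  {"tx":-0.25,"ty":0,"tz":0,"ax":0,"ay":0,"az":0},
  {"tx":-0.25,"ty":0,"tz":0,"ax":0,"ay":0,"az":0},
  {"tx":-0.25,"ty":0,"tz":0,"ax":0,"ay":0,"az":0},
  {"tx":-0.25,"ty":0,"tz":0,"ax":0,"ay":0,"az":0},
  {"tx":-0.15,"ty":0,"tz":0,"ax":0,"ay":0,"az":0},
  {"tx":0,"ty":0,"tz":0,"ax":0,"ay":0,"az":0},
  {"tx":0,"ty":0,"tz":0,"ax":0,"ay":0,"az":0},
])

```text
time_s: 19.18
ee_pos: [0.5842, -0.0783, 0.2763]
eef_rot: [-3.141, -0.001, 1.822]
force: [-1.5, 7.5, 2.1]
grip_width: 0.0215
grip_force: 40.0
```

Run:
```python
from m import *
import pickle
c,o=wrist('w8');pickle.dump((c,o),open('w8.pkl','wb'));print(o['ee_pos'],o['eef_rot'],o['force'],o['grip_width'])
measure(c,(100,300,130,330))
p=c['pixels'];h=cv2.cvtColor(p,cv2.COLOR_RGB2HSV).astype(int)
for u in (200,215,225,235,245):print(u,[(r,p[r,u].tolist()) for r in range(190,262,3)])
```

```text
[ 0.58423767 -0.07831202  0.27631135] [-3.14122812e+00 -1.18683595e-03  1.82235803e+00] [-1.52300211  7.54224586  2.09688493] 0.021452137872933267
red 686 bb 205 276 221 235 ctr [240.5 228. ]
[[0.5079, -0.1101], [0.5064, -0.1007], [0.5537, -0.0893], [0.5557, -0.0986]]
orange 83 bb 301 329 236 252 ctr [313.7 241.6]
[[0.5703, -0.0769], [0.5826, -0.0663], [0.5852, -0.0697], [0.5729, -0.0804]]
white 6690 bb 203 268 100 218 ctr [235.6 158.6]
[[0.4891, -0.0226], [0.5267, -0.011], [0.5475, -0.0894], [0.5067, -0.1021]]
white 980 bb 214 255 236 264 ctr [234.5 250. ]
[[0.5127, -0.1129], [0.541, -0.1056], [0.5455, -0.1268], [0.5165, -0.1343]]
white 760 bb 313 329 100 160 ctr [321. 130.]
[[0.5679, -0.0425], [0.5584, -0.0047], [0.5684, -0.0021], [0.5783, -0.0398]]
200 [(190, [81, 145, 175]), (193, [84, 146, 177]), (196, [80, 146, 174]), (199, [85, 150, 177]), (202, [79, 144, 174]), (205, [86, 147, 176]), (208, [77, 147, 173]), (211, [83, 147, 174]), (214, [79, 143, 172]), (217, [83, 146, 173]), (220, [83, 146, 176]), (223, [79, 145, 173]), (226, [80, 144, 178]), (229, [85, 149, 178]), (232, [80, 
[... 1804 characters left out ...]
255, 249]), (247, [254, 252, 247]), (250, [254, 252, 248]), (253, [254, 253, 248]), (256, [253, 251, 247]), (259, [253, 251, 247])]
245 [(190, [255, 253, 247]), (193, [255, 253, 246]), (196, [242, 234, 220]), (199, [180, 169, 152]), (202, [227, 216, 196]), (205, [253, 251, 244]), (208, [253, 251, 243]), (211, [253, 251, 244]), (214, [227, 210, 190]), (217, [172, 162, 148]), (220, [75, 73, 64]), (223, [38, 39, 42]), (226, [184, 47, 45]), (229, [239, 48, 39]), (232, [242, 55, 44]), (235, [250, 174, 158]), (238, [254, 253, 249]), (241, [244, 236, 222]), (244, [255, 254, 249]), (247, [254, 253, 249]), (250, [255, 255, 250]), (253, [252, 244, 233]), (256, [185, 175, 166]), (259, [153, 145, 138])]
```

Run:
```python
from m import *
import pickle
c,o=pickle.load(open('w8.pkl','rb'));p=c['pixels'].astype(int)
g=np.radians(14.45);yg=np.array([-np.sin(g),np.cos(g)])
al=lambda u,v,z:ray(c,(u,v),z)[:2]@yg*1000
print('marker top: front/back edges',al(225,227.3,.0345),al(225,235.8,.0345))
for z in (.041,.0425,.044):print('ptr',z,[round(al(238,r,z),1) for r in(219.5,222,224.5)])
for u in(232,238,242):print(p[216:230,u].tolist())
print('tcp',o['ee_pos'][:2]@yg*1000)
```

```text
marker top: front/back edges -228.48395759665914 -234.69116572364237
ptr 0.041 [np.float64(-220.8), np.float64(-222.5), np.float64(-224.3)]
ptr 0.0425 [np.float64(-220.3), np.float64(-222.0), np.float64(-223.8)]
ptr 0.044 [np.float64(-219.8), np.float64(-221.5), np.float64(-223.3)]
[[106, 100, 90], [141, 130, 122], [105, 98, 89], [54, 51, 47], [28, 32, 30], [41, 44, 42], [38, 42, 44], [40, 36, 37], [75, 46, 47], [133, 44, 45], [199, 34, 26], [236, 42, 28], [239, 44, 37], [242, 56, 47]]
[[123, 118, 111], [140, 133, 122], [87, 85, 79], [39, 38, 40], [23, 20, 28], [19, 23, 20], [26, 25, 29], [42, 43, 43], [62, 63, 65], [108, 64, 64], [188, 44, 41], [240, 44, 36], [240, 52, 42], [240, 48, 42]]
[[181, 171, 156], [219, 207, 191], [181, 167, 154], [139, 130, 121], [74, 69, 67], [23, 20, 16], [25, 23, 30], [40, 52, 48], [54, 54, 56], [107, 68, 65], [186, 48, 44], [238, 38, 28], [241, 52, 46], [241, 49, 40]]
tcp -221.62244858155495
```

The pointer needs about 9 mm more travel to stand over the marker.

Call:
apply_moves([
  {"tx":-0.15,"ty":0,"tz":0,"ax":0,"ay":0,"az":0},
  {"tx":-0.15,"ty":0,"tz":0,"ax":0,"ay":0,"az":0},
  {"tx":0,"ty":0,"tz":0,"ax":0,"ay":0,"az":0},
  {"tx":0,"ty":0,"tz":0,"ax":0,"ay":0,"az":0},
  {"tx":0,"ty":0,"tz":0,"ax":0,"ay":0,"az":0},
])

```text
time_s: 19.85
ee_pos: [0.5864, -0.087, 0.2763]
eef_rot: [-3.141, -0.001, 1.822]
force: [-0.7, 7.5, 2.9]
grip_width: 0.0215
grip_force: 40.0
```

Run:
```python
from m import *
import pickle
c,o=wrist('w9');pickle.dump((c,o),open('w9.pkl','wb'));print(o['ee_pos'],o['eef_rot'],o['force'],o['grip_width'])
p=c['pixels'];g=np.radians(14.45);yg=np.array([-np.sin(g),np.cos(g)])
al=lambda u,v,z:round(float(ray(c,(u,v),z)[:2]@yg*1000),1)
for u in(215,222,238,243):print(u,[(r,p[r,u].tolist()) for r in range(205,230)])
cr=p[90:270,150:350,::-1];cv2.imwrite('pics/z9.png',cv2.resize(cr,(660,594),interpolation=cv2.INTER_CUBIC))
print({r:(al(222,r,.0345),al(238,r,.041),al(238,r,.044)) for r in range(208,226,2)},o['ee_pos'][:2]@yg)
```

```text
[ 0.58644927 -0.08695082  0.27631893] [-3.14108126e+00 -1.28534858e-03  1.82244172e+00] [-0.70262028  7.51796407  2.86628277] 0.021490961489136626
215 [(205, [174, 166, 161]), (206, [185, 174, 166]), (207, [182, 172, 164]), (208, [182, 174, 166]), (209, [187, 178, 170]), (210, [177, 165, 154]), (211, [163, 124, 118]), (212, [143, 52, 47]), (213, [181, 28, 23]), (214, [239, 47, 39]), (215, [252, 52, 42]), (216, [251, 59, 49]), (217, [251, 59, 48]), (218, [252, 63, 55]), (219, [252, 64, 54]), (220, [252, 62, 55]), (221, [253, 66, 53]), (222, [253, 80, 72]), (223, [254, 167, 157]), (224, [255, 255, 250]), (225, [255, 255, 255]), (226, [255, 255, 255]), (227, [255, 255, 255]), (228, [255, 255, 255]), (229, [255, 255, 255])]
222 [(205, [176, 169, 161]), (206, [174, 169, 160]), (207, [176, 166, 161]), (208, [179, 172, 165]), (209, [182, 174, 164]), (210, [170, 157, 148]), (211, [160, 119, 117]), (212, [145, 51, 47]), (213, [188, 32, 25]), (214, [239, 44, 33]), (215, [251, 49, 42]), (216, [251, 49, 42]), (217, [251, 60, 47]), (218, [251, 60, 55]), (219, [252, 60, 52]), (220, [253, 65, 58]),
[... 959 characters left out ...]
12, [146, 42, 39]), (213, [188, 25, 21]), (214, [240, 41, 37]), (215, [250, 49, 44]), (216, [252, 63, 53]), (217, [252, 53, 41]), (218, [255, 64, 52]), (219, [249, 53, 46]), (220, [138, 32, 36]), (221, [32, 28, 28]), (222, [18, 27, 28]), (223, [48, 48, 48]), (224, [91, 86, 83]), (225, [181, 171, 159]), (226, [255, 255, 246]), (227, [255, 255, 255]), (228, [255, 255, 255]), (229, [255, 253, 245])]
{208: (-223.6, -221.7, -220.9), 210: (-225.0, -223.1, -222.2), 212: (-226.4, -224.5, -223.6), 214: (-227.8, -225.9, -224.9), 216: (-229.3, -227.2, -226.3), 218: (-230.7, -228.6, -227.7), 220: (-232.1, -230.0, -229.1), 222: (-233.6, -231.4, -230.4), 224: (-235.0, -232.8, -231.8)} -0.23053983807547085
```

View pics/z9.png

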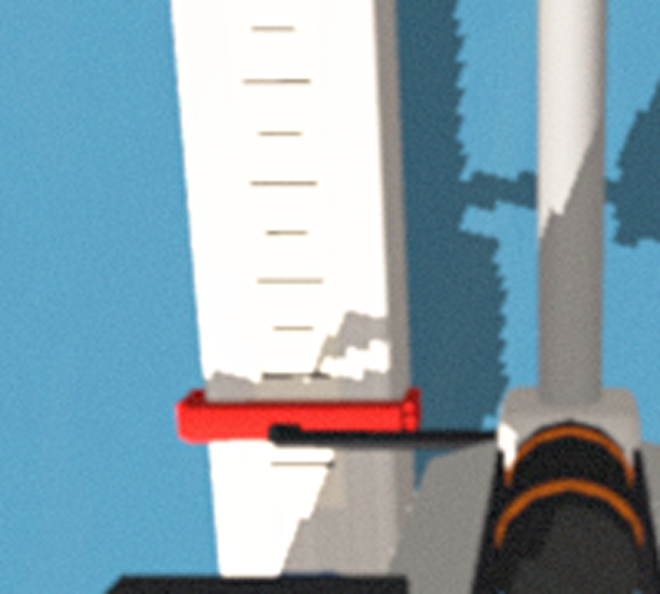

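The last view shows the black pointer at crop (290,433) over the red band, which spans rows 393–440. Corrected for height, the pointer is centred at −230.5 mm and the marker at −230.1 to −230.8 mm. I'm handing in.

```bash
python3 -c "
from station import hand_in
print(hand_in())"
```

```text
the job is handed in; nothing more can be done
None
```

I've handed the job in, with no verdict returned: the block was flush and square against the pad (up to about 1 mm off centre), and the rod was held with its pointer over the red marker (within about 0.5 mm), in about 20 s of robot time.

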